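# Hold the clear resin test block in the light meter's beam

### The arm

A 6-joint arm with a two-finger parallel gripper is mounted at the origin on the work surface. World frame = base frame: x ahead of the robot, y to its left, z up, the work surface at z = 0. Lengths are in m, angles in rad, forces in N, time in s.
With the tool pointing down it reaches from about 0.15 to 0.775 m from the base axis. Payload 6.1 kg.
Tool frame: the origin (TCP) lies on the centre line of the jaws, within the pads' length; the fingertips stand 14 mm ahead of it and the grasp point (between the pads) lies 5 mm behind it; z points along the fingers, y is the line along which they close (so a half turn about z gives the same grasp; the last joint's range is limited). The gripper opens to 85 mm and grips with 20 to 120 N. Pads are 22 mm wide; open, the fingers measure 114 mm over their backs; the gripper's body (76 mm by 85 mm) begins 54 mm behind the grasp point. The pads swing forward as they close: fully open they stand 13 mm farther back than shut.
Start: joints at [-1.106, 0.126, -0.04, 1.405, 0, 1.571], TCP at [0.235, -0.469, 0.245] pointing down, gripper open.
Joint ranges: [-2.72, 2.72], [-0.95, 1.95], [-1.27, 1.35], [-1.78, 2.02], [-1.46, 1.47], [-3.14, 3.14]. Speed limits (rad/s): [2.39, 2.39, 3.01, 3.14, 3.14, 3.14].

### API

Orientations are given as a 3x3 rotation matrix whose columns are the frame's x, y, z axes.
In Python, from cell import get_state, read_camera, job_done gives the robot as it stands. The module is installed in compiled form; this text tells all that it offers.
- The arm moves only by the tool drive_tool, never from a script. Its argument "commands" is a list of rows, each an object of numbers: "jaw": the closure, from 0 (fully open) to 1 (shut); "tx", "ty", "tz": the shift along the world's x, y, z in cm; "yaw": the turn about the world's z in rad. A call has 1 to 20 rows; each row is the pose to reach, as a shift and turn from the pose commanded when the call began; what a row does not reach only later rows make up. A row lasts 1/12 s, in which the tool goes at most 41.7 mm and 7.16 degrees, less where a joint would pass 70% of its speed; a pose out of reach is approached as far as the arm can. A call with a gripper value outside its range is refused whole. The fingers move at their own pace and stop on an object; "squeeze" is the grip in N (left out, the last holds). Time passes only in rows, so rows that repeat a pose let the fingers close. It gives the time, the measured TCP pose, the force, the opening and the grip force at its end, in the units of the state.
- get_state(): the state, without advancing time (a new reading comes with each control period).
- read_camera(name): name is "side" or "top"; returns a dict with "image" (384x512x3 uint8, red, green, blue), "mtx" (3x3 intrinsics, pixels), "origin" and "rotation" of the camera in the world. Camera axes: x right, y down, z forward; pixel columns grow to the right and rows downward; lengths in m; the calibration is good to about 2 mm. A picture is of the moment at which its call begins. There is no depth.
- job_done(): hands the job in; it is judged then, once.
The state is a dict: "t": time; "joint_pos": joint angles; "qvel": joint speeds; "effort": joint torques, N m; "tcp_pos": TCP position; "eef_rot": TCP orientation; "wrist_force": force on the tool from outside, world axes, zero at the start; "torque": the same for the moment, N m; "grip_width": opening from 0.0 (shut) to 1.0 (fully open); "finger_force": force on a finger pad.
Only numpy, scipy, OpenCV 4.12 (cv2) and the standard library are available. Lean on these libraries where they do the work, as an engineer would, in place of code of your own. Each camera call takes 0.05 s, during which the arm holds its last target. There are 200 camera calls.

### The job

Get the light meter ready by pressing three of its keys fully, one at a time, with the gap between lamp and detector still empty: the round lamp key, then the square zero key, then the long read key; leave the two triangular keys alone. Then take the tallest clear resin test block out of the wooden rack, with the gripper touching only its narrow frosted edges and never its polished clear middle, and hold it upright in the gap between the lamp tube and the detector tube, about midway, square to the beam so that the beam passes through the middle of its polished faces, clear of the meter. Finish while still holding it steady there; do not knock the block against the meter, and leave everything else where it stands.

Things in the scene. Friction and masses are not known exactly. Their poses are not given: they have to be found in the camera images.
- meter: light-transmission meter, fixed. Grey base 220 (x) by 330 (y), deck 58 mm above the table. On its far (+x) part a white lamp head (+y) and detector head with a round bulge (-y), 95 mm deep, tops at 132 mm, their black tubes (36 mm across) facing over an open gap 112 mm wide in y. The heads' near sides are 66 mm past the key row. Origin: centre of underside; x away from robot, z up
- beam (a point): middle of the light beam: on the common axis of the two black tubes, midway between them, 108 mm above the table (50 mm above the deck), at (42, 0, 108) mm in the meter's frame; the beam runs along the meter's y and is about 12 mm thick. Axes as the meter's
- lamp_key_top (a point): the round lamp key, 26 mm across, the first of the row along y on the near (-x) part of the deck, at the lamp end; the point: centre of its top, 72 mm above the table, 14 mm proud of the deck when up
- lamp_key (a joint): travel in m, 0 up, 0.006 fully down; springs back; about 1.5 N starts it, 5 N takes it fully down; it counts as pressed beyond 0.004
- zero_key_top (a point): the square zero key, 24 by 24 mm, second in the row, 55 mm from the lamp key; the point: centre of its top, 72 mm above the table, 14 mm proud of the deck when up
- zero_key (a joint): travel in m, 0 up, 0.006 fully down; springs back; about 1.5 N starts it, 5 N takes it fully down; it counts as pressed beyond 0.004
- read_key_top (a point): the long read key, 48 (y) by 22 mm, third (middle) in the row; the point: centre of its top, 72 mm above the table, 14 mm proud of the deck when up
- read_key (a joint): travel in m, 0 up, 0.006 fully down; springs back; about 1.5 N starts it, 5 N takes it fully down; it counts as pressed beyond 0.004
- up_key (a joint): small triangular key (inscribed in 24 mm) fourth in the row, not to be pressed; travel in m, 0 up, 0.006 down
- down_key (a joint): small triangular key, last in the row at the detector end, not to be pressed; travel in m, 0 up, 0.006 down
- rack: plywood rack, fixed, 90 (x) by 190 (y) by 28 mm tall, with three slots in a row along y, 55 mm apart, each 18 mm deep and 1.5 mm loose all round; the blocks stand upright in them with their frosted edges towards the rack's +x and -x sides. Origin: centre of the underside
- block: the tall clear-cast resin test block, 16 (x) by 40 (y) by 75 mm (z), 40 to 85 g, tallest of three, upright in any slot, foot 10 mm above the table. Its broad polished clear faces look along its own x and -x; its narrow frosted white edges, 40 mm apart and 12 mm thick, along its y and -y. Origin: centre of the underside, z up
- block_clear: the clear, polished middle of that block (16 by 32 by 75 mm), fixed in it between the frosted strips and 2 mm proud of them on either side: the robot must not touch it. Same origin and axes as the block
- block_mid (a point): centre of the block, 37.5 mm above its underside, axes as the block's
- block_b: a short clear resin block in the rack, like 'block' but only 50 mm tall; bystander
- block_c: the other short clear resin block in the rack, 50 mm tall; bystander
- cup: translucent mixing cup between meter and rack, 72 mm across, 85 mm tall; bystander
- cup_far: translucent mixing cup beyond the rack, 84 mm across, 110 mm tall; bystander
- jar: glass jar with a steel cap, 60 mm across, 85 mm tall; bystander
- tint: small white bottle with a black cap, 36 mm across, 75 mm tall; bystander
- tape: roll of tape lying flat, 100 mm across, 24 mm tall; bystander
Mind the look-alikes: they are no part of the job. Several things have the shape of the rack; the one meant has the colours described above.

How it is judged:
On the way, in this order (a step that is already met when the one before it is completed fails the run):
1. the round lamp key is pressed, the gap being empty (value of joint lamp_key above 0.004 m and distance between block_mid and beam above 0.1 m), for 0.05 s.
2. the square zero key is pressed, the gap being empty (value of joint zero_key above 0.004 m and distance between block_mid and beam above 0.1 m), for 0.05 s.
3. the long read key is pressed, the gap being empty (value of joint read_key above 0.004 m and distance between block_mid and beam above 0.1 m), for 0.05 s.
4. the tall block is lifted out of the rack in the fingers (contact force between block and the fingers above 1 N and z of block in the frame of rack above 0.035 m and contact force between block and rack below 0.2 N), for 0.1 s.
At the end, for the whole second after the job is handed in: Tall block held in the fingers, at rest, touching neither meter nor rack, upright and square to the beam within 8 degrees; beam within 9 mm sideways and 11 mm in height of its centre, block within 25 mm of midway between the tubes; keys up; no bystander moved 20 mm or tipped (contact force between block and the fingers above 1 N and x of beam in the frame of block_mid between -0.025 and 0.025 m and y of beam in the frame of block_mid between -0.009 and 0.009 m and z of beam in the frame of block_mid between -0.011 and 0.011 m and angle between block's own z axis and vertical below 0.14 rad and angle between the x axis of block and the y axis of meter, either way round below 0.14 rad and contact force between block and meter below 0.2 N and contact force between block and rack below 0.2 N and linear speed of block below 0.02 m/s and angular speed of block below 0.15 rad/s and value of joint each of lamp_key, zero_key, read_key, up_key, down_key below 0.002 m and distance of each of block_b, block_c, cup, cup_far, jar, tint, tape from where it was at the start of the episode below 0.02 m and angle between each of block_b, block_c, cup, cup_far, jar, tint, tape's own z axis and vertical below 0.3 rad); the arm keeps its last pose, push and grip.
It fails at once if the robot touches the polished clear middle of the tall block (contact force between block_clear and the arm above 0.3 N or contact force between block_clear and the fingers above 0.3 N).
It fails at once if a triangular key is pressed (value of joint any of up_key, down_key above 0.003 m).
It fails at once if two keys are down at once (value of joint each of lamp_key, zero_key above 0.003 m or value of joint each of zero_key, read_key above 0.003 m or value of joint each of lamp_key, read_key above 0.003 m).
It fails at once if the tall block is knocked against the meter (contact force between block and meter above 2 N).
It fails at once if another thing is pushed away (distance of any of block_b, block_c, cup, cup_far, jar, tint, tape from where it was at the start of the episode above 0.03 m).
It also fails if it takes over 66 s, if anything falls off the work surface, if the arm or the gripper's body presses on something with over 40 N, if the wrist force passes 120 N, or if a joint passes its speed limit or range.

## Working session

There is one attempt and no reset: what is moved stays moved. The work goes in short steps, Python scripts to look and compute and a tool call to move; the robot and the scene stay as the last step left them, time stands still between calls to the robot, and variables do not carry over. Pictures are saved under pics/ and viewed, at most 10 in all, crops included, and the job is handed in when it is done.

Besides the shell and the picture viewer there is one more tool, called in YAML: its name, and indented under it one key for each argument. drive_tool: Moves the arm, as the interface text tells. Its arguments: {"type":"object","properties":{"commands":{"type":"array"},"squeeze":{"type":"number"}},"required":["commands"]}

```bash
mkdir -p pics
cat > h.py <<'E'
import cv2,numpy as np
from cell import *
def snap(n,f,crop=None,s=1):
    c=read_camera(n); im=c["image"][:,:,::-1]
    if crop: x0,y0,x1,y1=crop; im=im[y0:y1,x0:x1]
    cv2.imwrite("pics/"+f,cv2.resize(np.ascontiguousarray(im),None,fx=s,fy=s,interpolation=cv2.INTER_CUBIC))
    np.savez("cam_"+n,**{k:np.array(c[k]) for k in("mtx","origin","rotation")}); return c
def ray(n,u,v):
    c=np.load(f"cam_{n}.npz"); d=c["rotation"]@np.linalg.solve(c["mtx"],[u,v,1.]); return c["origin"],d
def atz(n,u,v,z):
    o,d=ray(n,u,v); return o+d*(z-o[2])/d[2]
def tri(p,q,a="top",b="side"):
    o1,d1=ray(a,*p);o2,d2=ray(b,*q)
    t=np.linalg.lstsq(np.c_[d1,-d2],o2-o1,rcond=None)[0]
    A=o1+t[0]*d1;B=o2+t[1]*d2; return (A+B)/2,np.linalg.norm(A-B)
def proj(n,P):
    c=np.load(f"cam_{n}.npz"); p=c["mtx"]@(c["rotation"].T@(np.array(P)-c["origin"])); return p[:2]/p[2]
E
python3 -c "
from h import *
for n in('top','side'):
    c=snap(n,n+'1.png',s=1.56); print(n,c['mtx'],c['origin'],c['rotation'])
print(get_state())"
```

```text
top [[357.02781022   0.         257.28956178]
 [  0.         357.02781022 193.58893817]
 [  0.           0.           1.        ]] [ 0.36130953 -0.06794368  1.20320315] [[ 0.00568819 -0.98979859  0.14236008]
 [-0.99987605 -0.00771971 -0.01372205]
 [ 0.01468104 -0.14226438 -0.98971982]]
side [[461.62715608   0.         263.88341543]
 [  0.         461.62715608 194.83384284]
 [  0.           0.           1.        ]] [0.37334916 0.77893427 0.88694568] [[-0.98745304 -0.10406281  0.1187747 ]
 [-0.15778894  0.6800116  -0.71602156]
 [-0.00625695 -0.725779   -0.68789948]]
{'t': 0.1, 'joint_pos': array([-1.10601141e+00,  1.26342000e-01, -4.05118697e-02,  1.40542781e+00,
        2.98164679e-05,  1.57076250e+00]), 'qvel': array([ 0.00060326, -0.00040672,  0.00199559, -0.00262081,  0.00051812,
        0.00148665]), 'effort': array([ 1.37594971e-04, -4.36904097e+01,  3.53605771e+01,  1.37044117e-02,
       -4.45899377e-05, -1.94961768e-05]), 'tcp_pos': array([ 0.23516685, -0.46898072,  0.24459241]), 'eef_rot': array([[ 8.93902850e-01,  4.48260289e-01, -6.39125934e-04],
       [ 4.48260743e-01, -8.93901844e-01,  1.34114609e-03],
       [ 2.98666843e-05, -1.48534938e-03, -9.99998896e-01]]), 'wrist_force': array([ 0.96733178, -0.31148366, -0.59190162]), 'torque': array([ 0.00415442,  0.07463594, -0.0038587 ]), 'finger_force': 0.0, 'grip_width': 0.9982625820097605}
```

View pics/top1.png

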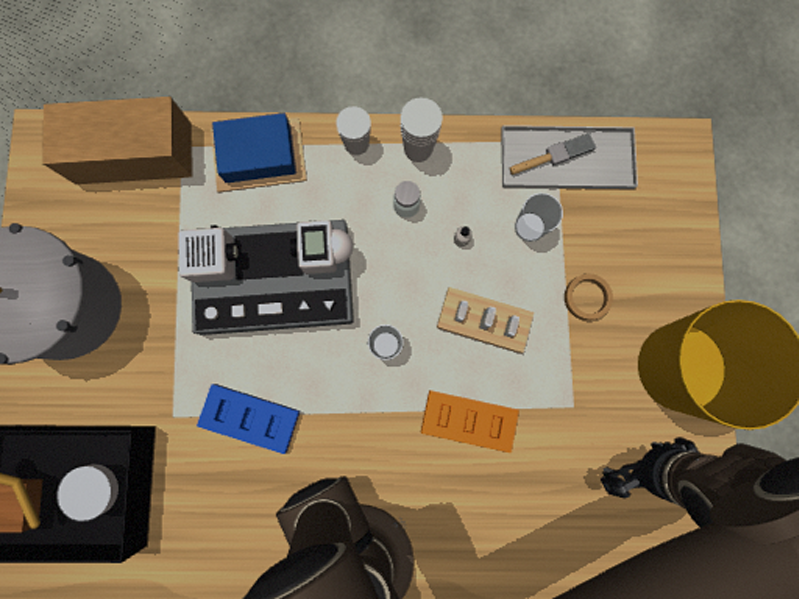

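View pics/side1.png

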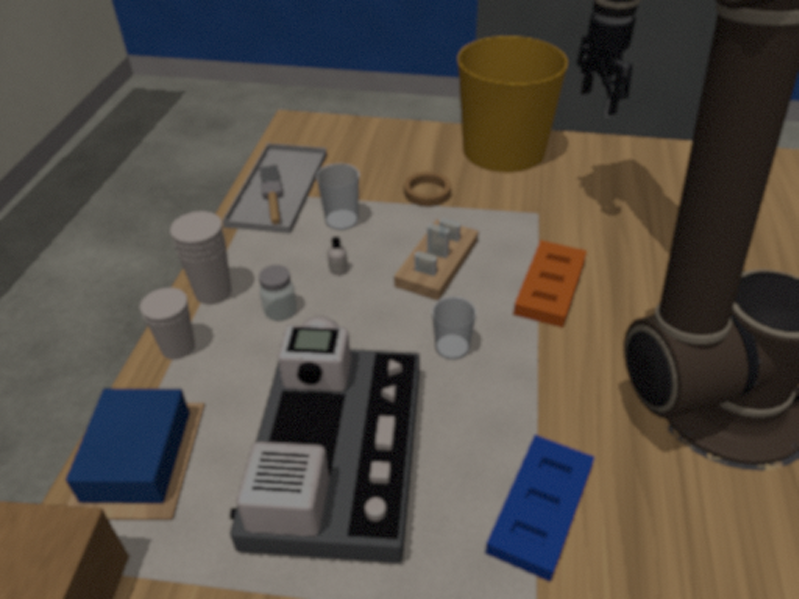

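The overview shows the meter at top px (270,285), with its keys at the near side, the lamp key on the left (210,312), and the plywood rack at (487,320). The middle block looks tallest. Next I'll enlarge crops.

```bash
python3 -c "
from h import *
t=read_camera('top')['image'][:,:,::-1]; s=read_camera('side')['image'][:,:,::-1]
R=lambda im,f:cv2.resize(np.ascontiguousarray(im),None,fx=f,fy=f,interpolation=cv2.INTER_CUBIC)
a=R(t[135:220,112:237],6); cv2.imwrite('pics/m_top.png',a)
a=R(t[180:230,275:345],8); b=R(s[135:195,245:315],8)[:, :]
cv2.imwrite('pics/r_top.png',a); cv2.imwrite('pics/r_side.png',b)
cv2.imwrite('pics/m_side.png',R(s[200:360,145:275],3.7))
"
```

```text
(no output)
```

View pics/m_top.png

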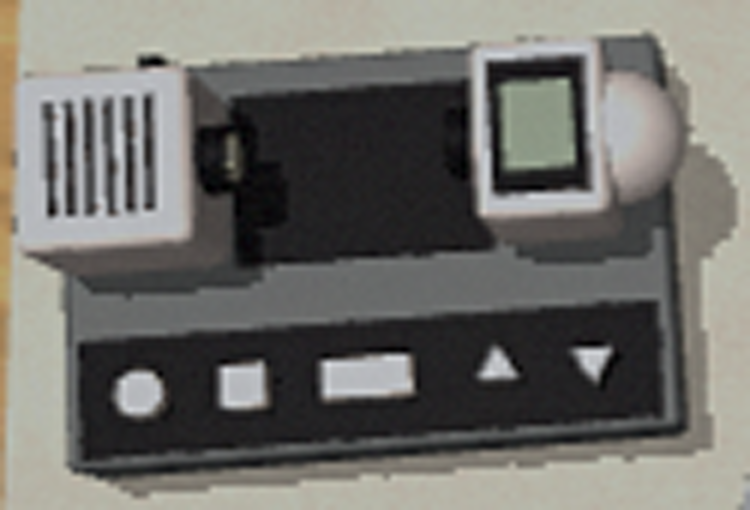

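View pics/r_top.png

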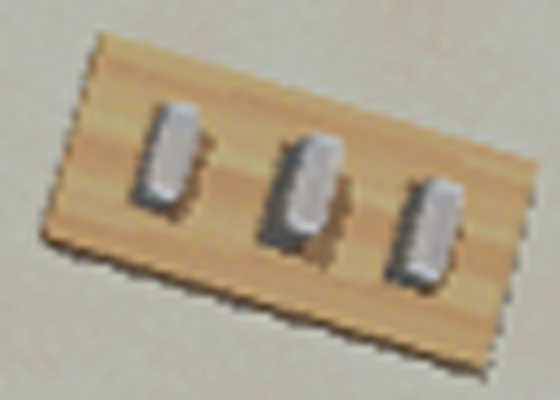

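View pics/r_side.png

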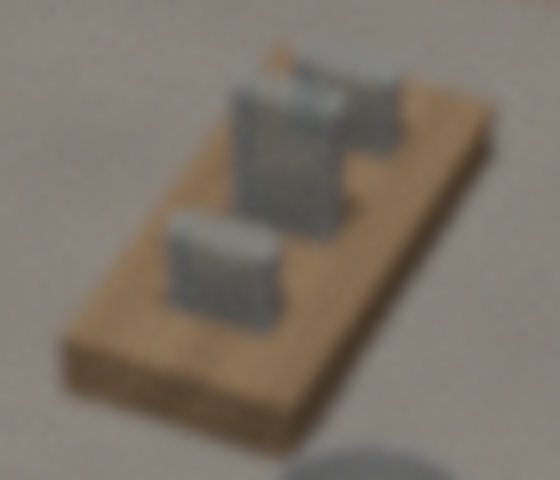

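View pics/m_side.png

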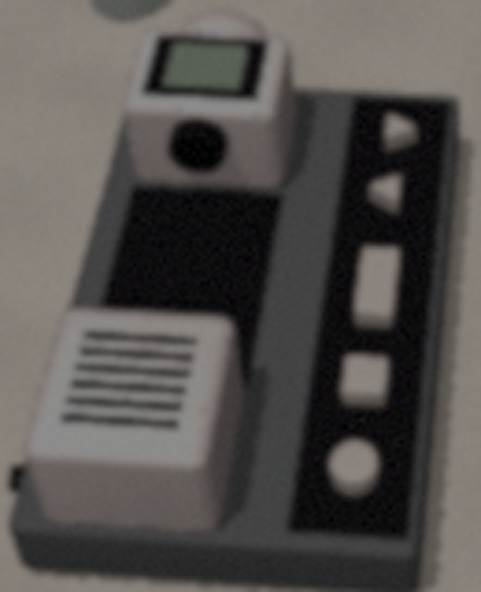

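Meter crop (top): lamp key (139,391), zero (243,385) and read (366,378). In the rack crop, the middle block is clearly the tall one, with its top centre at (316,186) in top and (288,93) in side.

```bash
python3 -c "
from h import *
np.set_printoptions(precision=4,suppress=True)
def px(x,y,s,x0,y0): return ((x+.5)/s-.5+x0,(y+.5)/s-.5+y0)
mt=lambda x,y:px(x,y,6,112,135); ms=lambda x,y:px(x,y,3.7,145,200)
rt=lambda x,y:px(x,y,8,275,180); rs=lambda x,y:px(x,y,8,245,135)
K=[]
for a,b in(((139,391),(354,462)),((243,385),(366,374)),((367,377),(378,281)),):
    print('key',*tri(mt(*a),ms(*b)),atz('top',*mt(*a),.072),atz('side',*ms(*b),.072)); K.append((atz('top',*mt(*a),.072)+atz('side',*ms(*b),.072))/2)
K=np.array(K);d=K[0]-K[2];print('yaw',np.arctan2(-d[0],d[1]),np.linalg.norm(np.diff(K,axis=0),axis=1))
print('block',*tri(rt(316,186),rs(288,93)),atz('top',*rt(316,186),.085),atz('side',*rs(288,93),.085))
c=[atz('top',*rt(*p),.028) for p in((100,35),(538,160),(487,365),(45,235))];print(np.array(c),np.mean(c,0))
for i,j in((0,1),(3,2),(3,0),(2,1)): print(np.linalg.norm(c[i]-c[j]),np.arctan2(*(c[j]-c[i])[[1,0]]))
for p in((47,73),(185,72)): print('lamp head top',atz('top',*mt(*p),.132))
# tube mouths
print('tubes z.108',atz('top',*mt(240,160),.108),atz('top',*mt(448,142),.108))
print('heads top near inner corner', atz('top',*mt(192,243),.132),atz('top',*mt(480,214),.132),atz('top',*mt(188,68),.132),atz('top',*mt(472,45),.132))
print('det tube side',tri(mt(448,142),ms(198,146)))
for p in ((384,344,'cup'),(463,236,'tint'),(530,228,'cupfar')): print(p[2],atz('top',p[0]/1.56,p[1]/1.56,.08))
"
```

```text
key [0.5014 0.3059 0.0712] 0.00012331849519406208 [0.5012 0.3056 0.072 ] [0.5013 0.3063 0.072 ]
key [0.5051 0.251  0.0717] 0.0005755607900835195 [0.5048 0.2509 0.072 ] [0.5054 0.2512 0.072 ]
key [0.5104 0.1861 0.07  ] 0.0009843547311745818 [0.5096 0.1856 0.072 ] [0.5105 0.1875 0.072 ]
yaw 0.07359384970388466 [0.0551 0.0647]
block [ 0.4956 -0.2633  0.0833] 0.0026128215193187386 [ 0.4941 -0.263   0.085 ] [ 0.4967 -0.2613  0.085 ]
[[ 0.5637 -0.1836  0.028 ]
 [ 0.5125 -0.3658  0.028 ]
 [ 0.4272 -0.3423  0.028 ]
 [ 0.4796 -0.1603  0.028 ]] [ 0.4957 -0.263   0.028 ]
0.18928027822438728 -1.8450893317785164
0.1894358448071817 -1.8513559911853243
0.08725028215473235 -0.27027537715264605
0.08843812708266319 -0.26861233463331763
lamp head top [0.6574 0.3416 0.132 ]
lamp head top [0.6587 0.2713 0.132 ]
tubes z.108 [0.6184 0.248  0.108 ] [0.629  0.1402 0.108 ]
heads top near inner corner [0.5695 0.2632 0.132 ] [0.5858 0.1182 0.132 ] [0.6608 0.2699 0.132 ] [0.6744 0.1251 0.132 ]
det tube side (array([0.6273, 0.1387, 0.116 ]), np.float64(0.0004043188004727564))
cup [ 0.4371 -0.049   0.08  ]
tint [ 0.6623 -0.2107  0.08  ]
cupfar [ 0.6808 -0.3508  0.08  ]
```

drive_tool:
  commands:
    - {"jaw": 1, "tx": 1.4, "ty": 4, "tz": 0, "yaw": 0.07}
    - {"jaw": 1, "tx": 2.8, "ty": 8, "tz": 0, "yaw": 0.15}
    - {"jaw": 1, "tx": 4.2, "ty": 12, "tz": 0, "yaw": 0.22}
    - {"jaw": 1, "tx": 5.6, "ty": 16, "tz": 0, "yaw": 0.3}
    - {"jaw": 1, "tx": 7, "ty": 20, "tz": 0, "yaw": 0.38}
    - {"jaw": 1, "tx": 8.4, "ty": 24, "tz": 0, "yaw": 0.45}
    - {"jaw": 1, "tx": 9.8, "ty": 28, "tz": 0, "yaw": 0.52}
    - {"jaw": 1, "tx": 11.2, "ty": 32, "tz": 0, "yaw": 0.6}
    - {"jaw": 1, "tx": 12.6, "ty": 36, "tz": 0, "yaw": 0.67}
    - {"jaw": 1, "tx": 14, "ty": 40, "tz": 0, "yaw": 0.75}
    - {"jaw": 1, "tx": 15.4, "ty": 44, "tz": 0, "yaw": 0.82}
    - {"jaw": 1, "tx": 16.8, "ty": 48, "tz": 0, "yaw": 0.9}
    - {"jaw": 1, "tx": 18.2, "ty": 52, "tz": 0, "yaw": 0.97}
    - {"jaw": 1, "tx": 19.6, "ty": 56, "tz": 0, "yaw": 1.05}
    - {"jaw": 1, "tx": 21, "ty": 60, "tz": 0, "yaw": 1.12}
    - {"jaw": 1, "tx": 22.4, "ty": 65, "tz": 0, "yaw": 1.19}
    - {"jaw": 1, "tx": 24, "ty": 69, "tz": 0, "yaw": 1.19}
    - {"jaw": 1, "tx": 25.5, "ty": 73, "tz": 0, "yaw": 1.19}
    - {"jaw": 1, "tx": 26.6, "ty": 77.5, "tz": 0, "yaw": 1.19}
    - {"jaw": 1, "tx": 26.6, "ty": 77.5, "tz": 0, "yaw": 1.19}

```text
t: 1.87
tcp_pos: [0.5017, 0.3092, 0.2443]
eef_rot: [[-0.086, 0.996, -0.001], [0.996, 0.086, 0.0], [0.0, -0.001, -1.0]]
wrist_force: [-0.2, -1.1, -0.1]
grip_width: 0.001
finger_force: 0.0
```

drive_tool:
  commands:
    - {"tz": -3}
    - {"tz": -6}
    - {"tz": -9}
    - {"tz": -11}
    - {"tz": -13}
    - {"tz": -14}
    - {"tz": -14.5}
    - {"tz": -14.5}
    - {"tz": -14.5}
    - {"tz": -14.5}

```text
invalid input at $.commands[0]: expected keys jaw, tx, ty, tz, yaw
```

```bash
python3 -c "
from h import *
c=snap('side','k1.png',(145,200,275,360),3.7); s=get_state(); print(s['tcp_pos'],s['wrist_force'])
t=snap('top','k1t.png')['image'][120:230,100:240,::-1]
a=cv2.imread('pics/k1.png'); b=cv2.resize(np.ascontiguousarray(t),None,fx=2.2,fy=2.2,interpolation=2)
o=np.zeros((a.shape[0],a.shape[1]+b.shape[1],3),np.uint8); o[:,:a.shape[1]]=a; o[:b.shape[0],a.shape[1]:]=b; cv2.imwrite('pics/k1.png',o);print(o.shape)"
```

```text
[0.50251842 0.31230496 0.24332902] [ 0.27544043  1.94337733 -0.0322771 ]
(592, 789, 3)
```

View pics/k1.png

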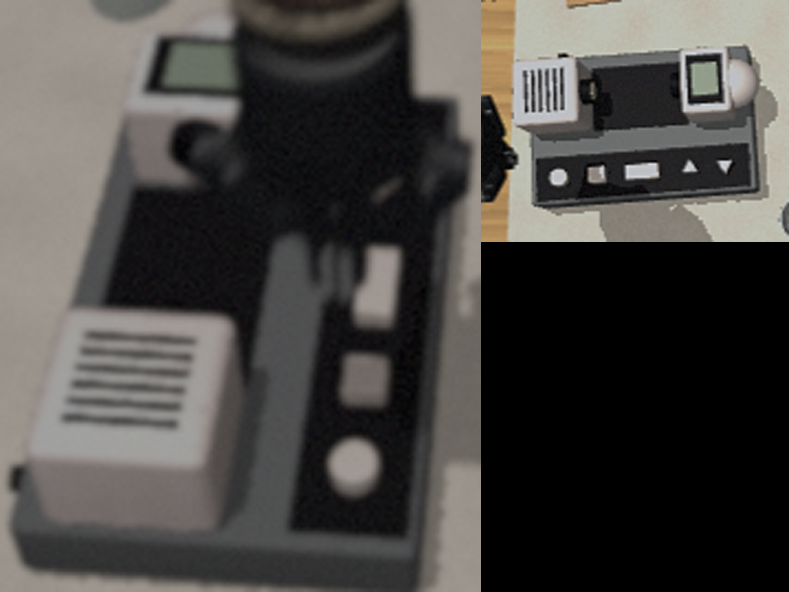

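The lowering call was refused because each row needs every key. The view shows the tool still high above the row, with the shut fingertips at about (335,290) in the crop. I'll resend it in full.

drive_tool:
  commands:
    - {"jaw": 1, "tx": 0, "ty": 0, "yaw": 0, "tz": -3}
    - {"jaw": 1, "tx": 0, "ty": 0, "yaw": 0, "tz": -6}
    - {"jaw": 1, "tx": 0, "ty": 0, "yaw": 0, "tz": -9}
    - {"jaw": 1, "tx": 0, "ty": 0, "yaw": 0, "tz": -11}
    - {"jaw": 1, "tx": 0, "ty": 0, "yaw": 0, "tz": -13}
    - {"jaw": 1, "tx": 0, "ty": 0, "yaw": 0, "tz": -14}
    - {"jaw": 1, "tx": 0, "ty": 0, "yaw": 0, "tz": -14.5}
    - {"jaw": 1, "tx": 0, "ty": 0, "yaw": 0, "tz": -14.5}
    - {"jaw": 1, "tx": 0, "ty": 0, "yaw": 0, "tz": -14.5}
    - {"jaw": 1, "tx": 0, "ty": 0, "yaw": 0, "tz": -14.5}
    - {"jaw": 1, "tx": 0, "ty": 0, "yaw": 0, "tz": -14.5}
    - {"jaw": 1, "tx": 0, "ty": 0, "yaw": 0, "tz": -14.5}

```text
t: 2.97
tcp_pos: [0.5018, 0.306, 0.1014]
eef_rot: [[-0.084, 0.996, 0.001], [0.996, 0.084, 0.001], [0.001, 0.002, -1.0]]
wrist_force: [-0.5, -0.3, 0.6]
grip_width: -0.0
finger_force: 0.0
```

drive_tool:
  commands:
    - {"jaw": 1, "tx": 0, "ty": 0, "yaw": 0, "tz": -0.6}
    - {"jaw": 1, "tx": 0, "ty": 0, "yaw": 0, "tz": -1.1}
    - {"jaw": 1, "tx": 0, "ty": 0, "yaw": 0, "tz": -1.4}
    - {"jaw": 1, "tx": 0, "ty": 0, "yaw": 0, "tz": -1.6}
    - {"jaw": 1, "tx": 0, "ty": 0, "yaw": 0, "tz": -1.8}
    - {"jaw": 1, "tx": 0, "ty": 0, "yaw": 0, "tz": -2.0}
    - {"jaw": 1, "tx": 0, "ty": 0, "yaw": 0, "tz": -2.0}
    - {"jaw": 1, "tx": 0, "ty": 0, "yaw": 0, "tz": -2.1}
    - {"jaw": 1, "tx": 0, "ty": 0, "yaw": 0, "tz": -2.1}
    - {"jaw": 1, "tx": 0, "ty": 0, "yaw": 0, "tz": -2.1}
    - {"jaw": 1, "tx": 0, "ty": 0, "yaw": 0, "tz": -2.1}
    - {"jaw": 1, "tx": 0, "ty": 0, "yaw": 0, "tz": -2.1}

```text
t: 3.97
tcp_pos: [0.5011, 0.3057, 0.08]
eef_rot: [[-0.084, 0.996, 0.0], [0.996, 0.084, 0.0], [0.0, 0.0, -1.0]]
wrist_force: [-3.3, -2.0, 5.9]
grip_width: -0.0
finger_force: 3.6
```

drive_tool:
  commands:
    - {"jaw": 1, "tx": 0, "ty": 0, "yaw": 0, "tz": -0.2}
    - {"jaw": 1, "tx": 0, "ty": 0, "yaw": 0, "tz": -0.2}
    - {"jaw": 1, "tx": 0, "ty": 0, "yaw": 0, "tz": -0.2}
    - {"jaw": 1, "tx": 0, "ty": 0, "yaw": 0, "tz": -0.2}

```text
t: 4.3
tcp_pos: [0.5012, 0.3057, 0.0798]
eef_rot: [[-0.084, 0.996, 0.001], [0.996, 0.084, 0.001], [0.001, 0.001, -1.0]]
wrist_force: [-7.0, -3.9, 17.7]
grip_width: -0.003
finger_force: 9.1
```

drive_tool:
  commands:
    - {"jaw": 1, "tx": 0, "ty": 0, "yaw": 0, "tz": 2}
    - {"jaw": 1, "tx": 0, "ty": 0, "yaw": 0, "tz": 4}
    - {"jaw": 1, "tx": 0, "ty": 0, "yaw": 0, "tz": 4}
    - {"jaw": 1, "tx": 0.2, "ty": -2.5, "yaw": 0, "tz": 4}
    - {"jaw": 1, "tx": 0.4, "ty": -5.5, "yaw": 0, "tz": 4}
    - {"jaw": 1, "tx": 0.4, "ty": -5.5, "yaw": 0, "tz": 4}
    - {"jaw": 1, "tx": 0.4, "ty": -5.5, "yaw": 0, "tz": 4}
    - {"jaw": 1, "tx": 0.4, "ty": -5.5, "yaw": 0, "tz": 3}
    - {"jaw": 1, "tx": 0.4, "ty": -5.5, "yaw": 0, "tz": 2}
    - {"jaw": 1, "tx": 0.4, "ty": -5.5, "yaw": 0, "tz": 2}

```text
t: 5.13
tcp_pos: [0.504, 0.2508, 0.0942]
eef_rot: [[-0.085, 0.996, -0.004], [0.996, 0.085, -0.002], [-0.001, -0.004, -1.0]]
wrist_force: [-0.6, -0.8, -1.2]
grip_width: -0.0
finger_force: 0.0
```

drive_tool:
  commands:
    - {"jaw": 1, "tx": 0, "ty": 0, "yaw": 0, "tz": 0}
    - {"jaw": 1, "tx": 0, "ty": 0, "yaw": 0, "tz": -0.5}
    - {"jaw": 1, "tx": 0, "ty": 0, "yaw": 0, "tz": -1.0}
    - {"jaw": 1, "tx": 0, "ty": 0, "yaw": 0, "tz": -1.3}
    - {"jaw": 1, "tx": 0, "ty": 0, "yaw": 0, "tz": -1.6}
    - {"jaw": 1, "tx": 0, "ty": 0, "yaw": 0, "tz": -1.8}
    - {"jaw": 1, "tx": 0, "ty": 0, "yaw": 0, "tz": -1.9}
    - {"jaw": 1, "tx": 0, "ty": 0, "yaw": 0, "tz": -1.9}
    - {"jaw": 1, "tx": 0, "ty": 0, "yaw": 0, "tz": -1.9}
    - {"jaw": 1, "tx": 0, "ty": 0, "yaw": 0, "tz": -1.9}
    - {"jaw": 1, "tx": 0, "ty": 0, "yaw": 0, "tz": -1.9}

```text
t: 6.05
tcp_pos: [0.5055, 0.2511, 0.08]
eef_rot: [[-0.084, 0.996, 0.001], [0.996, 0.084, 0.001], [0.001, 0.001, -1.0]]
wrist_force: [-3.4, -0.3, 11.6]
grip_width: -0.005
finger_force: 5.6
```

drive_tool:
  commands:
    - {"jaw": 1, "tx": 0, "ty": 0, "yaw": 0, "tz": 2}
    - {"jaw": 1, "tx": 0, "ty": 0, "yaw": 0, "tz": 4}
    - {"jaw": 1, "tx": 0, "ty": 0, "yaw": 0, "tz": 4}
    - {"jaw": 1, "tx": 0.2, "ty": -3, "yaw": 0, "tz": 4}
    - {"jaw": 1, "tx": 0.5, "ty": -6.4, "yaw": 0, "tz": 4}
    - {"jaw": 1, "tx": 0.5, "ty": -6.4, "yaw": 0, "tz": 4}
    - {"jaw": 1, "tx": 0.5, "ty": -6.4, "yaw": 0, "tz": 4}
    - {"jaw": 1, "tx": 0.5, "ty": -6.4, "yaw": 0, "tz": 3}
    - {"jaw": 1, "tx": 0.5, "ty": -6.4, "yaw": 0, "tz": 2}
    - {"jaw": 1, "tx": 0.5, "ty": -6.4, "yaw": 0, "tz": 2}

```text
t: 6.88
tcp_pos: [0.5088, 0.1869, 0.0953]
eef_rot: [[-0.085, 0.996, -0.004], [0.996, 0.085, -0.001], [-0.001, -0.004, -1.0]]
wrist_force: [-0.8, 0.2, 0.3]
grip_width: 0.002
finger_force: 0.0
```

Zero bottomed too. Next the read key, then lift clear.

drive_tool:
  commands:
    - {"jaw": 1, "tx": 0, "ty": 0, "yaw": 0, "tz": 0}
    - {"jaw": 1, "tx": 0, "ty": 0, "yaw": 0, "tz": -0.5}
    - {"jaw": 1, "tx": 0, "ty": 0, "yaw": 0, "tz": -1.0}
    - {"jaw": 1, "tx": 0, "ty": 0, "yaw": 0, "tz": -1.3}
    - {"jaw": 1, "tx": 0, "ty": 0, "yaw": 0, "tz": -1.6}
    - {"jaw": 1, "tx": 0, "ty": 0, "yaw": 0, "tz": -1.9}
    - {"jaw": 1, "tx": 0, "ty": 0, "yaw": 0, "tz": -2.0}
    - {"jaw": 1, "tx": 0, "ty": 0, "yaw": 0, "tz": -2.0}
    - {"jaw": 1, "tx": 0, "ty": 0, "yaw": 0, "tz": -2.0}
    - {"jaw": 1, "tx": 0, "ty": 0, "yaw": 0, "tz": -2.0}
    - {"jaw": 1, "tx": 0, "ty": 0, "yaw": 0, "tz": -2.0}

```text
t: 7.8
tcp_pos: [0.5104, 0.187, 0.0799]
eef_rot: [[-0.084, 0.996, 0.001], [0.996, 0.084, 0.001], [0.001, 0.001, -1.0]]
wrist_force: [-5.4, 0.0, 12.8]
grip_width: -0.001
finger_force: 6.2
```

drive_tool:
  commands:
    - {"jaw": 1, "tx": 0, "ty": 0, "yaw": 0, "tz": 4}
    - {"jaw": 1, "tx": 0, "ty": 0, "yaw": 0, "tz": 8}
    - {"jaw": 1, "tx": 0, "ty": 0, "yaw": 0, "tz": 12}
    - {"jaw": 0, "tx": -0.2, "ty": -4, "yaw": -0.05, "tz": 14}
    - {"jaw": 0, "tx": -0.4, "ty": -8, "yaw": -0.1, "tz": 14}
    - {"jaw": 0, "tx": -0.6, "ty": -12, "yaw": -0.15, "tz": 14}
    - {"jaw": 0, "tx": -0.8, "ty": -16, "yaw": -0.2, "tz": 14}
    - {"jaw": 0, "tx": -1, "ty": -20, "yaw": -0.22, "tz": 14}
    - {"jaw": 0, "tx": -1.2, "ty": -24, "yaw": -0.25, "tz": 14}
    - {"jaw": 0, "tx": -1.4, "ty": -28, "yaw": -0.3, "tz": 14}
    - {"jaw": 0, "tx": -1.4, "ty": -32, "yaw": -0.355, "tz": 14}
    - {"jaw": 0, "tx": -1.4, "ty": -36, "yaw": -0.355, "tz": 14}
    - {"jaw": 0, "tx": -1.4, "ty": -40, "yaw": -0.355, "tz": 14}
    - {"jaw": 0, "tx": -1.4, "ty": -44.9, "yaw": -0.355, "tz": 14}
    - {"jaw": 0, "tx": -1.4, "ty": -44.9, "yaw": -0.355, "tz": 14}
    - {"jaw": 0, "tx": -1.4, "ty": -44.9, "yaw": -0.355, "tz": 14}
    - {"jaw": 0, "tx": -1.4, "ty": -44.9, "yaw": -0.355, "tz": 14}
    - {"jaw": 0, "tx": -1.4, "ty": -44.9, "yaw": -0.355, "tz": 14}
    - {"jaw": 0, "tx": -1.4, "ty": -44.9, "yaw": -0.355, "tz": 14}
    - {"jaw": 0, "tx": -1.4, "ty": -44.9, "yaw": -0.355, "tz": 14}

```text
t: 9.47
tcp_pos: [0.4966, -0.2609, 0.2186]
eef_rot: [[0.266, 0.964, 0.0], [0.964, -0.266, -0.0], [0.0, 0.0, -1.0]]
wrist_force: [-0.0, -0.7, 0.4]
grip_width: 0.996
finger_force: 0.0
```

drive_tool:
  commands:
    - {"jaw": 0, "tx": 0, "ty": 0, "yaw": 0, "tz": -4}
    - {"jaw": 0, "tx": 0, "ty": 0, "yaw": 0, "tz": -8}
    - {"jaw": 0, "tx": 0, "ty": 0, "yaw": 0, "tz": -10}
    - {"jaw": 0, "tx": 0, "ty": 0, "yaw": 0, "tz": -11.5}
    - {"jaw": 0, "tx": 0, "ty": 0, "yaw": 0, "tz": -12}
    - {"jaw": 0, "tx": 0, "ty": 0, "yaw": 0, "tz": -12}
    - {"jaw": 0, "tx": 0, "ty": 0, "yaw": 0, "tz": -12}
    - {"jaw": 0, "tx": 0, "ty": 0, "yaw": 0, "tz": -12}
    - {"jaw": 0, "tx": 0, "ty": 0, "yaw": 0, "tz": -12}

```text
t: 10.22
tcp_pos: [0.4972, -0.2626, 0.0999]
eef_rot: [[0.267, 0.964, 0.002], [0.964, -0.267, -0.001], [-0.001, 0.003, -1.0]]
wrist_force: [0.3, 0.2, -0.3]
grip_width: 1.002
finger_force: 0.0
```

```bash
python3 -c "
from h import *
a=read_camera('side')['image'][95:205,220:340,::-1]; t=read_camera('top')['image'][150:260,255:375,::-1]
o=np.hstack([a,t]); cv2.imwrite('pics/g1.png',cv2.resize(np.ascontiguousarray(o),None,fx=3.3,fy=3.3,interpolation=2)); print(get_state()['tcp_pos'])"
```

```text
[ 0.49694583 -0.26256795  0.09944884]
```

View pics/g1.png

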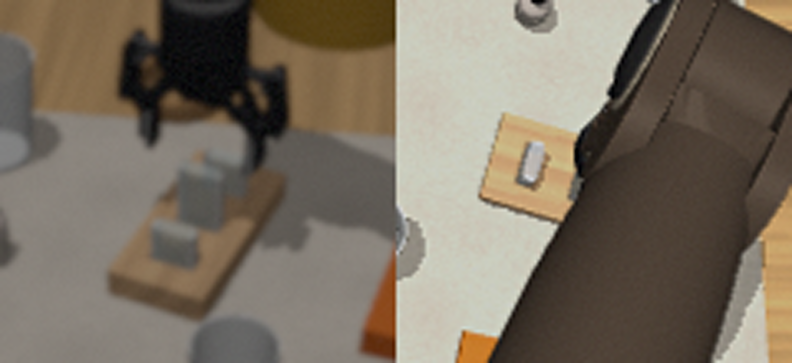

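The fingers straddle the tall block: tips at (150,140) and (255,165), block top centred at (202,170). I'll go down and grip.

drive_tool:
  squeeze: 30
  commands:
    - {"jaw": 0, "tx": -0.1, "ty": 0, "yaw": 0, "tz": -1}
    - {"jaw": 0, "tx": -0.1, "ty": 0, "yaw": 0, "tz": -2}
    - {"jaw": 0, "tx": -0.1, "ty": 0, "yaw": 0, "tz": -3}
    - {"jaw": 0, "tx": -0.1, "ty": 0, "yaw": 0, "tz": -4}
    - {"jaw": 0, "tx": -0.1, "ty": 0, "yaw": 0, "tz": -4.4}
    - {"jaw": 0, "tx": -0.1, "ty": 0, "yaw": 0, "tz": -4.4}
    - {"jaw": 0, "tx": -0.1, "ty": 0, "yaw": 0, "tz": -4.4}
    - {"jaw": 0, "tx": -0.1, "ty": 0, "yaw": 0, "tz": -4.4}
    - {"jaw": 0.3, "tx": -0.1, "ty": 0, "yaw": 0, "tz": -4.4}
    - {"jaw": 0.4, "tx": -0.1, "ty": 0, "yaw": 0, "tz": -4.4}
    - {"jaw": 0.45, "tx": -0.1, "ty": 0, "yaw": 0, "tz": -4.4}
    - {"jaw": 0.5, "tx": -0.1, "ty": 0, "yaw": 0, "tz": -4.4}
    - {"jaw": 0.55, "tx": -0.1, "ty": 0, "yaw": 0, "tz": -4.4}
    - {"jaw": 0.6, "tx": -0.1, "ty": 0, "yaw": 0, "tz": -4.4}
    - {"jaw": 0.7, "tx": -0.1, "ty": 0, "yaw": 0, "tz": -4.4}
    - {"jaw": 1, "tx": -0.1, "ty": 0, "yaw": 0, "tz": -4.4}
    - {"jaw": 1, "tx": -0.1, "ty": 0, "yaw": 0, "tz": -4.4}
    - {"jaw": 1, "tx": -0.1, "ty": 0, "yaw": 0, "tz": -4.4}
    - {"jaw": 1, "tx": -0.1, "ty": 0, "yaw": 0, "tz": -4.4}

```text
t: 11.9
tcp_pos: [0.4958, -0.2625, 0.0547]
eef_rot: [[0.268, 0.964, 0.001], [0.964, -0.268, -0.0], [-0.0, 0.001, -1.0]]
wrist_force: [2.5, -0.3, 3.2]
grip_width: 0.462
finger_force: 31.2
```

drive_tool:
  commands:
    - {"jaw": 1, "tx": 0, "ty": 0, "yaw": 0, "tz": 0.5}
    - {"jaw": 1, "tx": 0, "ty": 0, "yaw": 0, "tz": 1}
    - {"jaw": 1, "tx": 0, "ty": 0, "yaw": 0, "tz": 2}
    - {"jaw": 1, "tx": 0, "ty": 0, "yaw": 0, "tz": 3}
    - {"jaw": 1, "tx": 0, "ty": 0, "yaw": 0, "tz": 4}
    - {"jaw": 1, "tx": 0, "ty": 0, "yaw": 0, "tz": 5}
    - {"jaw": 1, "tx": 0, "ty": 0, "yaw": 0, "tz": 6}
    - {"jaw": 1, "tx": 0, "ty": 0, "yaw": 0, "tz": 8}
    - {"jaw": 1, "tx": 0, "ty": 0, "yaw": 0, "tz": 10}
    - {"jaw": 1, "tx": 0, "ty": 0, "yaw": 0, "tz": 12}
    - {"jaw": 1, "tx": 0, "ty": 0, "yaw": 0, "tz": 14}
    - {"jaw": 1, "tx": 0, "ty": 0, "yaw": 0, "tz": 15}
    - {"jaw": 1, "tx": 0, "ty": 0, "yaw": 0, "tz": 15}
    - {"jaw": 1, "tx": 0, "ty": 0, "yaw": 0, "tz": 15}
    - {"jaw": 1, "tx": 0, "ty": 0, "yaw": 0, "tz": 15}

```text
t: 13.15
tcp_pos: [0.4948, -0.262, 0.2031]
eef_rot: [[0.268, 0.964, -0.002], [0.964, -0.268, 0.001], [0.0, -0.002, -1.0]]
wrist_force: [0.6, 0.3, -1.2]
grip_width: 0.465
finger_force: 31.5
```

drive_tool:
  commands:
    - {"jaw": 1, "tx": 0.7, "ty": 2.5, "yaw": 0.02, "tz": 0}
    - {"jaw": 1, "tx": 1.4, "ty": 5, "yaw": 0.04, "tz": 0}
    - {"jaw": 1, "tx": 2.1, "ty": 7.5, "yaw": 0.06, "tz": 0}
    - {"jaw": 1, "tx": 2.8, "ty": 10, "yaw": 0.08, "tz": 0}
    - {"jaw": 1, "tx": 3.5, "ty": 12.5, "yaw": 0.1, "tz": 0}
    - {"jaw": 1, "tx": 4.2, "ty": 15, "yaw": 0.12, "tz": 0}
    - {"jaw": 1, "tx": 4.9, "ty": 17.5, "yaw": 0.14, "tz": 0}
    - {"jaw": 1, "tx": 5.6, "ty": 20, "yaw": 0.16, "tz": 0}
    - {"jaw": 1, "tx": 6.3, "ty": 22.5, "yaw": 0.18, "tz": 0}
    - {"jaw": 1, "tx": 7, "ty": 25, "yaw": 0.2, "tz": 0}
    - {"jaw": 1, "tx": 7.7, "ty": 27.5, "yaw": 0.22, "tz": 0}
    - {"jaw": 1, "tx": 8.4, "ty": 30, "yaw": 0.24, "tz": 0}
    - {"jaw": 1, "tx": 9.1, "ty": 32.5, "yaw": 0.26, "tz": 0}
    - {"jaw": 1, "tx": 9.8, "ty": 35, "yaw": 0.28, "tz": 0}
    - {"jaw": 1, "tx": 10.5, "ty": 37.5, "yaw": 0.3, "tz": 0}
    - {"jaw": 1, "tx": 11.2, "ty": 40, "yaw": 0.32, "tz": 0}
    - {"jaw": 1, "tx": 12, "ty": 43, "yaw": 0.34, "tz": 0}
    - {"jaw": 1, "tx": 12.8, "ty": 45.7, "yaw": 0.355, "tz": 0}
    - {"jaw": 1, "tx": 12.8, "ty": 45.7, "yaw": 0.355, "tz": 0}
    - {"jaw": 1, "tx": 12.8, "ty": 45.7, "yaw": 0.355, "tz": 0}

```text
t: 14.82
tcp_pos: [0.6227, 0.1959, 0.2019]
eef_rot: [[-0.086, 0.996, -0.003], [0.996, 0.086, -0.001], [-0.001, -0.003, -1.0]]
wrist_force: [-0.5, -0.5, -1.3]
grip_width: 0.464
finger_force: 31.5
```

drive_tool:
  commands:
    - {"jaw": 1, "tx": 0, "ty": 0, "yaw": 0, "tz": 0}
    - {"jaw": 1, "tx": 0, "ty": 0, "yaw": 0, "tz": 0}
    - {"jaw": 1, "tx": 0, "ty": 0, "yaw": 0, "tz": 0}
    - {"jaw": 1, "tx": 0, "ty": 0, "yaw": 0, "tz": 0}

```text
t: 15.15
tcp_pos: [0.6232, 0.1936, 0.2045]
eef_rot: [[-0.082, 0.997, 0.0], [0.997, 0.082, -0.0], [-0.0, 0.0, -1.0]]
wrist_force: [-0.5, 0.3, -0.4]
grip_width: 0.463
finger_force: 31.5
```

```bash
python3 -c "
from h import *
a=snap('side','x.png')['image'][170:350,140:290,::-1]; t=snap('top','x.png')['image'][110:230,100:250,::-1]
R=lambda i,f:cv2.resize(np.ascontiguousarray(i),None,fx=f,fy=f,interpolation=2)
a=R(a,2.6);t=R(t,2.6);o=np.zeros((a.shape[0],780,3),np.uint8);o[:,:390]=a;o[:t.shape[0],390:]=t;cv2.imwrite('pics/p1.png',o);print(get_state()['tcp_pos'])"
```

```text
[0.62329459 0.19397058 0.20461495]
```

View pics/p1.png

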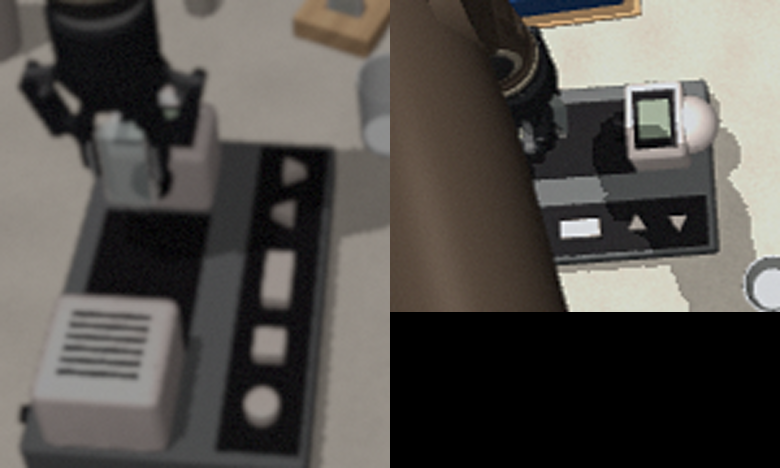

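The block is held upright (side crop about (130,160)) above the gap. The keys are up and the path down is clear.

drive_tool:
  commands:
    - {"jaw": 1, "tx": 0, "ty": 0, "yaw": 0, "tz": -1}
    - {"jaw": 1, "tx": 0, "ty": 0, "yaw": 0, "tz": -2}
    - {"jaw": 1, "tx": 0, "ty": 0, "yaw": 0, "tz": -3}
    - {"jaw": 1, "tx": 0, "ty": 0, "yaw": 0, "tz": -4}
    - {"jaw": 1, "tx": 0, "ty": 0, "yaw": 0, "tz": -5}
    - {"jaw": 1, "tx": 0, "ty": 0, "yaw": 0, "tz": -6}
    - {"jaw": 1, "tx": 0, "ty": 0, "yaw": 0, "tz": -7}
    - {"jaw": 1, "tx": 0, "ty": 0, "yaw": 0, "tz": -8}
    - {"jaw": 1, "tx": 0, "ty": 0, "yaw": 0, "tz": -8.6}
    - {"jaw": 1, "tx": 0, "ty": 0, "yaw": 0, "tz": -8.9}
    - {"jaw": 1, "tx": 0, "ty": 0, "yaw": 0, "tz": -8.9}
    - {"jaw": 1, "tx": 0, "ty": 0, "yaw": 0, "tz": -8.9}
    - {"jaw": 1, "tx": 0, "ty": 0, "yaw": 0, "tz": -8.9}
    - {"jaw": 1, "tx": 0, "ty": 0, "yaw": 0, "tz": -8.9}
    - {"jaw": 1, "tx": 0, "ty": 0, "yaw": 0, "tz": -8.9}
    - {"jaw": 1, "tx": 0, "ty": 0, "yaw": 0, "tz": -8.9}
    - {"jaw": 1, "tx": 0, "ty": 0, "yaw": 0, "tz": -8.9}
    - {"jaw": 1, "tx": 0, "ty": 0, "yaw": 0, "tz": -8.9}

```text
t: 16.75
tcp_pos: [0.6234, 0.1947, 0.1154]
eef_rot: [[-0.084, 0.996, 0.0], [0.996, 0.084, 0.0], [0.0, 0.0, -1.0]]
wrist_force: [-0.8, 0.3, -1.3]
grip_width: 0.462
finger_force: 31.5
```

```bash
python3 -c "
from h import *
a=snap('side','x.png')['image'][195:345,150:270,::-1]
s=get_state();print(s['tcp_pos'],s['wrist_force'],s['qvel'])
o=cv2.resize(np.ascontiguousarray(a),None,fx=4,fy=4,interpolation=2);cv2.imwrite('pics/p2.png',o)
th=.083;ex=np.array([np.cos(th),np.sin(th),0]);ey=np.array([-ex[1],ex[0],0])
for dx in(-.02,.02):
  for z in(.0705,.1455):
    P=np.array([.6233,.194,z])+dx*ex+.008*ey
    u=proj('side',P); print(dx,z,(u-[150,195]+.5)*4-.5)
"
```

```text
[0.62336146 0.19471165 0.11535682] [ 0.33028902 -0.4009975  -0.83555455] [-1.67046126e-04  6.37488117e-04  4.77309260e-04  4.66794527e-06
  9.11132413e-05  1.47796614e-03]
-0.02 0.0705 [217.61847696 323.3616923 ]
-0.02 0.1455 [203.7274255  235.22268357]
0.02 0.0705 [144.93735651 319.12823229]
0.02 0.1455 [127.14984618 230.97833024]
```

View pics/p2.png

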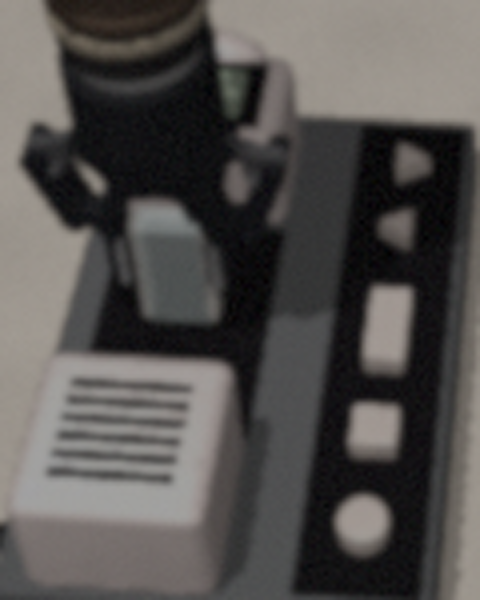

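The block's foot shows at (143,320)–(219,324), which matches the predicted (145,319)–(218,323). It hangs upright in mid-gap and all keys are up, so I'm handing in.

```bash
python3 -c "
from cell import *
print(job_done())"
```

```text
the job is handed in; nothing more can be done
None
```

I handed the job in with the lamp, zero and read keys pressed fully in order and the tall block held upright, square and centred in the beam gap; the final picture matched the predicted pose, but the hand-in returned no verdict.

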